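# Register a tube rack in its reader dock and load the full jar

## Task

First push the white tube rack along the dock plate, without lifting it, until it sits square and flush against both stops: the grey reader at the edge away from the robot and the blue fence on the left. Then find out by lifting which of the two identical red-lidded jars is the full (heavy) one, and stand that jar fully down in the rack's empty round pocket, with the rack still flush against both stops. Leave the empty jar standing upright on the bench, and leave the bottle, the gauze box and the steel tray where they are.

Things in the scene. Friction and masses are not known exactly. Their poses are not given: they have to be found in the camera images.
- dock: Fixed reader dock: dark steel plate 150 (x) by 255 (y) by 6 mm, origin at the centre of its underside on the bench. +x points away from the robot to the far stop: grey reader box, inner face at x = 75 mm, 50 mm deep, 36 mm tall. +y points to the left stop: blue fence, inner face at y = 127.5 mm, 12 mm thick, 30 mm tall. -x and -y sides open. Home rack's origin here: (33, 32.5, 6) mm.
- dock_corner (a point): Inner corner of the dock where the two stop faces meet, on the plate's upper face (75, 127.5, 6 mm in the dock's frame); axes as the dock's.
- rack: Loose white rack block 84 (x) by 190 (y) by 45 mm tall, about 0.45 kg, on the dock plate; origin at the centre of its underside; axes within 0.2 rad of the dock's; it starts 25 to 57 mm short of each stop. Six orange-capped tubes fixed in its +y half (y 21 to 83, |x| < 31 mm) reach 80 mm above its underside; a round jar pocket in its -y half.
- rack_corner (a point): Rack's far left bottom corner (42, 95, 0 mm in the rack's frame); meets dock_corner when the rack is home.
- pocket (a point): Centre of the floor of the rack's round pocket (0, -50, 20 mm in the rack's frame). Pocket 58 mm diameter, 25 mm deep, mouth at the rack's top with a 3 mm chamfer; a jar is lowered in from above.
- jar_1: Opaque white closed jar with red screw lid, upright: body 54 mm diameter, lid 56 mm diameter from 61 to 85 mm (its top); origin at the centre of its underside. Grip it across the lid. Looks exactly like jar_2; one of the two is empty (about 40 g), the other full (about 200 g), each within 15 percent, told apart only by lifting.
- jar_2: The other jar, same shape and look as jar_1, origin at the centre of its underside.
- bottle: Bystander: green disinfectant bottle, 50 mm diameter, 120 mm tall, origin at the centre of its underside.
- gauze: Bystander: white gauze box 60 by 85 by 70 mm tall, origin at the centre of its underside.
- tray: Bystander: shallow steel tray 270 by 186 mm over its rim (long side about along world x), 30 mm tall, origin at the centre of its underside.

How it is judged:
By the outcome, as a careful person would: the job done as asked, in the order asked, and still so for the second after the job is handed in, with the robot touching nothing.
It also fails if it takes over 72 s, if anything falls off the work surface, if the arm or the gripper's body presses on something with over 40 N, if the wrist force passes 120 N, or if a joint passes its speed limit or range.

## Robot

A 6-joint arm with a two-finger parallel gripper is mounted at the origin on the work surface. World frame = base frame: x ahead of the robot, y to its left, z up, the work surface at z = 0. Lengths are in m, angles in rad, forces in N, time in s.
With the tool pointing down it reaches from about 0.3 to 0.825 m from the base axis. Payload 5.4 kg.
Tool frame: the origin (TCP) lies midway between the tips of the shut fingers; the grasp point (between the pads) lies manip.tcp_to_grasp behind it (manip.tcp_to_grasp is the distance from the TCP to the grasp point, in m); z points along the fingers, y is the line along which they close (so a half turn about z gives the same grasp; the last joint's range is limited). The gripper opens to 92 mm and grips with 3 to 60 N. Pads are 20 mm wide; open, the fingers measure 128 mm over their backs; the gripper's body (75 mm by 189 mm) begins 69 mm behind the grasp point.
Start: joints at [-1.419, 0.158, 1.597, -0, 1.386, -0.21], TCP at [0.204, -0.538, 0.215] pointing down, gripper open.
Joint ranges: [-2.91, 2.91], [-0.94, 2.29], [0.18, 2.7], [-1.29, 4.43], [0.17, 2.64], [-3, 3]. Speed limits (rad/s): [2.57, 2.57, 3.14, 3.14, 3.14, 3.14].

## Interface

Orientations are given as a unit quaternion [w, x, y, z].
In Python, from station import sensors, optics, job, manip gives the robot as it stands. The module is installed in compiled form; this text tells all that it offers.
- The arm moves only by the shell command python3 -m crank 'ROWS' [FORCE]. ROWS is JSON, a list that holds one entry, the list of rows, each a list of 7 numbers: the shift along the tool's x, y, z each as a share of 0.5 m, from -1 to 1, then the turn, a rotation vector about the tool's x, y, z each as a share of 90 degrees, from -1 to 1, then the closure, from -1 (fully open) to 1 (shut). In form: [[[tx, ty, tz, ax, ay, az, jaw], ...]]. A call has 1 to 20 rows; each row is the pose to reach, as a shift and turn from the pose commanded when the call began, along the tool's axes at that moment; what a row does not reach only later rows make up. A row lasts 1/12 s, in which the tool goes at most 41.7 mm and 7.16 degrees, less where a joint would pass 70% of its speed; a pose out of reach is approached as far as the arm can. A call with a number of a shift or a turn outside -1 to 1 is refused whole. A call with a gripper value outside its range is refused whole. The fingers move at their own pace and stop on an object; FORCE is the grip in N (left out, the last holds). Time passes only in rows, so rows that repeat a pose let the fingers close. It gives the time, the measured TCP pose, the force, the opening and the grip force at its end, in the units of the state.
- sensors.read_state(): the state, without advancing time (a new reading comes with each control period).
- optics.capture(name): name is "side" or "top"; returns a dict with "frame" (420x560x3 uint8, red, green, blue), "fx", "fy", "cx", "cy" (pixels), "R" (3x3) and "t" (3): a world point X has camera coordinates R X + t. Camera axes: x right, y down, z forward; pixel columns grow to the right and rows downward; lengths in m; the calibration is good to about 2 mm. A picture is of the moment at which its call begins. There is no depth.
- job.close_job(): hands the job in; it is judged then, once.
The state is a dict: "time_s": time; "joints": joint angles; "qvel": joint speeds; "joint_efforts": joint torques, N m; "tool_pos": TCP position; "ee_rot": TCP orientation; "force": force on the tool from outside, world axes, zero at the start; "torque": the same for the moment, N m; "grip_width": finger opening in m; "grasp_force": force on a finger pad.
Only numpy, scipy, OpenCV 4.12 (cv2) and the standard library are available. Lean on these libraries where they do the work, as an engineer would, in place of code of your own. Each camera call takes 0.05 s, during which the arm holds its last target. There are 200 camera calls.

## Working session

There is one attempt and no reset: what is moved stays moved. The work goes in short steps, Python scripts to look and compute and a shell command to move; the robot and the scene stay as the last step left them, time stands still between calls to the robot, and variables do not carry over. Pictures are saved under pics/ and viewed, at most 10 in all, crops included, and the job is handed in when it is done.

```bash
mkdir -p pics; ls; python3 - <<'E'
from station import sensors, optics, job, manip
import cv2
s=sensors.read_state();print(s);print(manip.tcp_to_grasp)
for n in("side","top"):
    c=optics.capture(n);cv2.imwrite(f"pics/{n}0.png",c["frame"][:,:,::-1]);print(n,{k:v for k,v in c.items() if k!="frame"})
E
```

```text
pics
{'time_s': 0.0, 'joints': array([-1.41911901e+00,  1.59054377e-01,  1.59824202e+00,  1.09514199e-05,
        1.38617465e+00, -2.10061912e-01]), 'qvel': array([-0.0010084 , -0.00024117,  0.00219124, -0.00039731,  0.00149028,
        0.00039036]), 'joint_efforts': array([-9.05885986e-05, -3.85566330e+01, -3.22108412e+01,  7.01421197e-02,
        3.80425737e-02, -1.26238037e-04]), 'tool_pos': array([ 0.20340061, -0.53715313,  0.21361102]), 'ee_rot': array([-9.38642459e-04,  9.83687382e-01,  1.79883998e-01,  3.27929171e-05]), 'force': array([-0.57022731, -0.58828119, -1.32307951]), 'torque': array([-0.03435066,  0.03270605,  0.00113703]), 'grasp_force': 0.0, 'grip_width': 0.09184430530302394}
0.0187
side {'fx': 539.3285218308878, 'fy': 539.3285218308878, 'cx': 280.9839573946242, 'cy': 210.09059701423809, 'R': array([[-0.98862995, -0.14925748,  0.01824887],
       [-0.12405555,  0.74101525, -0.65992925],
       [ 0.08497669, -0.6546897 , -0.75110609]]), 't': array([0.59329206, 0.05621794, 1.37463797])}
top {'fx': 452.85375396421176, 'fy': 452.85375396421176, 'cx': 268.6513051263192, 'cy': 208.81083251025515, 'R': array([[ 0.07756607, -0.99697917, -0.00400578],
       [-0.97705682, -0.0752155 , -0.19925509],
       [ 0.19835188,  0.01936931, -0.97993947]]), 't': array([0.03766846, 0.60304537, 1.27000719])}
```

View pics/top0.png

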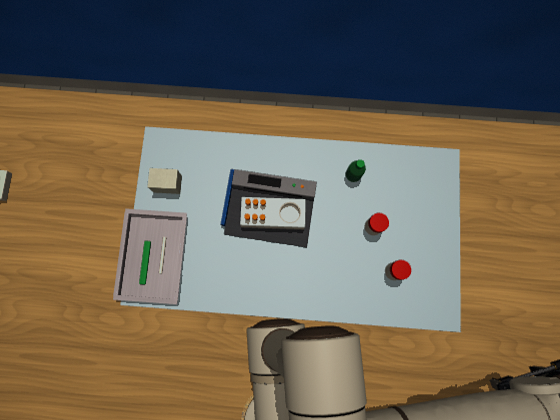

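View pics/side0.png

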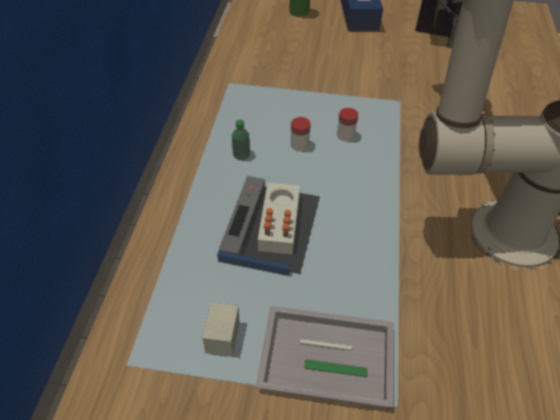

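The top view shows the dock at about (270,210), with the rack at (272,213) and its pocket at (290,213). The jars are at (378,223) and (400,270), the bottle at (356,170). The tray and gauze are on the left. Next I'll measure positions.

```bash
cat > h.py <<'E'
import numpy as np, cv2
from scipy.spatial.transform import Rotation as Ro
from station import sensors, optics
def cast(c,px,z):
    px=np.atleast_2d(px).astype(float)
    d=np.c_[(px[:,0]-c["cx"])/c["fx"],(px[:,1]-c["cy"])/c["fy"],np.ones(len(px))]@c["R"]
    o=-c["R"].T@c["t"]
    return o+d*((z-o[2])/d[:,2])[:,None]
def proj(c,X):
    X=np.atleast_2d(X)@c["R"].T+c["t"]
    return np.c_[c["fx"]*X[:,0]/X[:,2]+c["cx"],c["fy"]*X[:,1]/X[:,2]+c["cy"]]
def hsv(c): return cv2.cvtColor(c["frame"],cv2.COLOR_RGB2HSV)
def blobs(m,amin=30):
    cs,_=cv2.findContours(m.astype(np.uint8),cv2.RETR_EXTERNAL,cv2.CHAIN_APPROX_NONE)
    return [k for k in cs if cv2.contourArea(k)>amin]
def state():
    s=sensors.read_state();q=s["ee_rot"];R=Ro.from_quat([q[1],q[2],q[3],q[0]]).as_matrix()
    return s,R
def rel(target,R,pos): return R.T@(np.array(target)-pos)/0.5
E
python3 - <<'E'
from h import *
np.set_printoptions(precision=4,suppress=True)
for n in("top","side"):
    c=optics.capture(n);H=hsv(c).astype(int);h,s,v=H[...,0],H[...,1],H[...,2]
    print(n)
    for k in blobs(((h<6)|(h>174))&(s>150)&(v>80),8):
        m=k[:,0,:].mean(0);(p,r)=cv2.minEnclosingCircle(k);print("red",p,r,cv2.contourArea(k),cast(c,p,.085)[0])
    for k in blobs((h>5)&(h<16)&(s>170)&(v>150),3)[:9]:
        p=k[:,0,:].mean(0);print("orange",p,cast(c,p,.086)[0])
    for k in blobs((h>100)&(h<125)&(s>120)&(v>40),40):
        r=cv2.minAreaRect(k)
        if r[0][1]>130 and n=="top": print("blue",r,cast(c,cv2.boxPoints(r),.036))
    c2=c["frame"].copy()
    a=(215,160,110,95) if n=="top" else (210,165,120,110)
    x,y,w,hh=a
    cv2.imwrite(f"pics/{n}1.png",cv2.resize(c2[y:y+hh,x:x+w,::-1],None,fx=6,fy=5.4 if 0 else 6,interpolation=cv2.INTER_CUBIC)[:600])
E
```

```text
top
red (400.86956787109375, 269.1739196777344) 10.002456665039062 272.0 [ 0.4497 -0.2995  0.085 ]
red (379.0, 222.0) 9.486932754516602 256.0 [ 0.5793 -0.2345  0.085 ]
orange [262.1818 216.3636] [0.5697 0.1004 0.086 ]
orange [254.3636 216.2727] [0.5683 0.1228 0.086 ]
orange [246.9167 216.0833] [0.5672 0.1442 0.086 ]
orange [262.6667 201.5   ] [0.6134 0.1025 0.086 ]
orange [255.1818 201.3636] [0.6122 0.1241 0.086 ]
orange [247.4167 200.6667] [0.6125 0.1467 0.086 ]
blue ((227.30345153808594, 197.0564422607422), (4.001110076904297, 56.884361267089844), 10.539183616638184) [[0.5443 0.2247 0.036 ]
 [0.7188 0.2102 0.036 ]
 [0.7174 0.198  0.036 ]
 [0.543  0.2129 0.036 ]]
side
red (300.5, 123.5) 7.648629188537598 114.5 [ 0.5811 -0.2302  0.085 ]
red (348.5, 114.0) 7.762187480926514 117.5 [ 0.451  -0.2956  0.085 ]
```

View pics/top1.png

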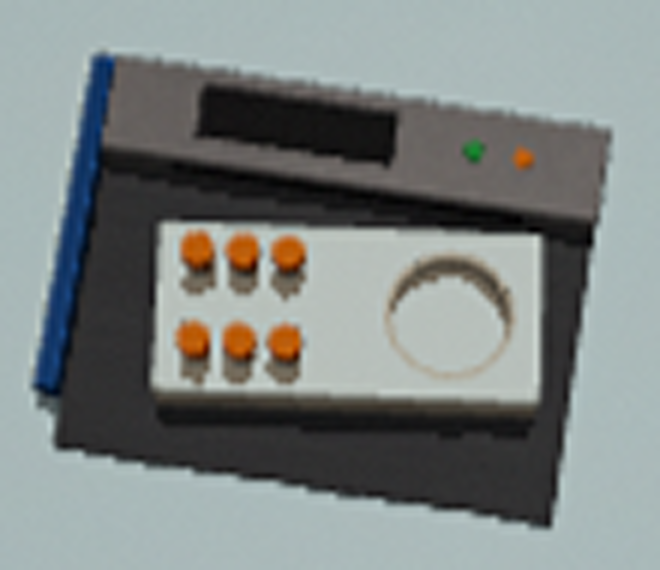

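The enlarged crop (6x, offset 215,160) shows the rack turned relative to the dock. Its top corners are near (158,222), (543,234), (540,402) and (152,388). The plate's near edge runs from (55,447) to (549,525), and the reader's top inner edge from (105,152) to (594,220).

```bash
python3 - <<'E'
from h import *
np.set_printoptions(precision=4,suppress=True)
c=optics.capture("top");H=hsv(c).astype(int);h,s,v=H[...,0],H[...,1],H[...,2]
P=lambda *a:(np.array(a)+.0)/6+[215,160]-.4
Q=cast(c,P((158,222),(543,234),(540,402),(152,388)),.051);print("rack",Q,Q.mean(0))
e=Q[0]-Q[1]+Q[3]-Q[2];print("rack yaw",np.arctan2(-e[0],e[1]))
N=cast(c,P((55,447),(549,525)),.006);e=N[0]-N[1];print("plate near",N,np.linalg.norm(e),"yaw",np.arctan2(-e[0],e[1]))
for z in(.036,.042):
    M=cast(c,P((105,152),(594,220)),z);e=M[0]-M[1];print("reader",M,"yaw",np.arctan2(-e[0],e[1]))
yaw=np.arctan2(-(N[0]-N[1])[0],(N[0]-N[1])[1])
R=np.array([[np.cos(yaw),-np.sin(yaw)],[np.sin(yaw),np.cos(yaw)]])
o=N[:,:2].mean(0)+R@[.075,0];print("dock origin",o,"home rack",o+R@[.033,.0325],"pocket",o+R@[.033,-.0175])
print("reader in dock", [(R.T@(p[:2]-o)) for p in M],"rack corners in dock",(Q[:,:2]-o)@R)
m=(s<60)&(v>150)
m[:160]=0;m[:,:215]=0;m[:,330:]=0;m[255:]=0
k=max(blobs(m),key=cv2.contourArea,default=None)
s_,Rt=state();print(Rt)
E
```

```text
rack [[ 0.631   0.1695  0.051 ]
 [ 0.6395 -0.0214  0.051 ]
 [ 0.5553 -0.0251  0.051 ]
 [ 0.5476  0.1649  0.051 ]] [0.5933 0.072  0.051 ]
rack yaw 0.04261289114420893
plate near [[ 0.5211  0.2147  0.006 ]
 [ 0.5008 -0.0363  0.006 ]] 0.25178263383011623 yaw -0.08036335925937435
reader [[ 0.6684  0.2007  0.036 ]
 [ 0.6522 -0.0473  0.036 ]] yaw -0.06547070481569565
reader [[ 0.6669  0.2     0.042 ]
 [ 0.6507 -0.0469  0.042 ]] yaw -0.06547070481569583
dock origin [0.5857 0.0832] home rack [0.6212 0.1129] pocket [0.6172 0.0631]
reader in dock [array([0.0716, 0.123 ]), array([ 0.0752, -0.1244])] rack corners in dock [[ 0.0382  0.0897]
 [ 0.062  -0.0999]
 [-0.0216 -0.1103]
 [-0.0446  0.0784]]
[[ 0.9353  0.3539 -0.0001]
 [ 0.3539 -0.9353  0.0008]
 [ 0.0002 -0.0008 -1.    ]]
```

```bash
python3 -m crank '[[[0.99,-0.94,0,0,0,0.278,-1],[0.99,-0.94,0,0,0,0.278,-1],[0.99,-0.94,0,0,0,0.278,-1],[0.99,-0.94,0,0,0,0.278,-1],[0.99,-0.94,0,0,0,0.278,-1],[0.99,-0.94,0,0,0,0.278,-1],[0.99,-0.94,0,0,0,0.278,-1],[0.99,-0.94,0,0,0,0.278,-1],[0.99,-0.94,0,0,0,0.278,-1],[0.99,-0.94,0,0,0,0.278,-1],[0.99,-0.94,0,0,0,0.278,-1],[0.99,-0.94,0,0,0,0.278,-1],[0.99,-0.94,0,0,0,0.278,-1],[0.99,-0.94,0,0,0,0.278,-1],[0.99,-0.94,0,0,0,0.278,-1],[0.99,-0.94,0,0,0,0.278,-1],[0.99,-0.94,0,0,0,0.278,-1],[0.99,-0.94,0,0,0,0.278,-1],[0.99,-0.94,0,0,0,0.278,-1],[0.99,-0.94,0,0,0,0.278,-1]]]'; python3 - <<'E'
from h import *
np.set_printoptions(precision=4,suppress=True)
s,R=state();print(s["tool_pos"],s["joints"],s["qvel"]);print(R)
E
```

```text
time_s: 1.92
tool_pos: [0.4997, 0.0762, 0.2144]
ee_rot: [0.0, 0.999, -0.038, -0.0]
force: [-0.1, 0.5, -0.4]
grip_width: 0.0918
grasp_force: 0.0
[0.4997 0.0762 0.2144] [-0.0878 -0.0228  1.788  -0.0005  1.377   1.5585] [-0.0196 -0.0104  0.0066  0.0013 -0.0008  0.0029]
[[ 0.9972 -0.0753 -0.0006]
 [-0.0753 -0.9972 -0.0004]
 [-0.0006  0.0005 -1.    ]]
```

```bash
python3 -m crank '[[[0,0,0.2,0,0,0,-1],[0,0,0.38,0,0,0,-1],[0,0,0.38,0,0,0,-1],[0,0,0.38,0,0,0,-1],[0,0,0.38,0,0,0,-1],[0,0,0.38,0,0,0,-1],[0.02,0,0.38,0,0,0,-1],[0.04,0,0.38,0,0,0,-1],[0.05,0,0.38,0,0,0,-1],[0.06,0,0.38,0,0,0,-1],[0.07,0,0.38,0,0,0,-1],[0.08,0,0.38,0,0,0,-1],[0.09,0,0.38,0,0,0,-1],[0.1,0,0.38,0,0,0,-1],[0.105,0,0.38,0,0,0,-1],[0.11,0,0.38,0,0,0,-1],[0.11,0,0.38,0,0,0,-1]]]'; python3 - <<'E'
from h import *
c=optics.capture("top");f=c["frame"][150:260,205:345,::-1]
cv2.imwrite("pics/t2.png",cv2.resize(f,None,fx=5,fy=5,interpolation=cv2.INTER_CUBIC))
E
```

```text
time_s: 3.33
tool_pos: [0.5553, 0.0729, 0.0245]
ee_rot: [0.0, 0.999, -0.037, 0.0]
force: [-2.0, 1.1, 1.0]
grip_width: 0.0918
grasp_force: 0.6
```

View pics/t2.png

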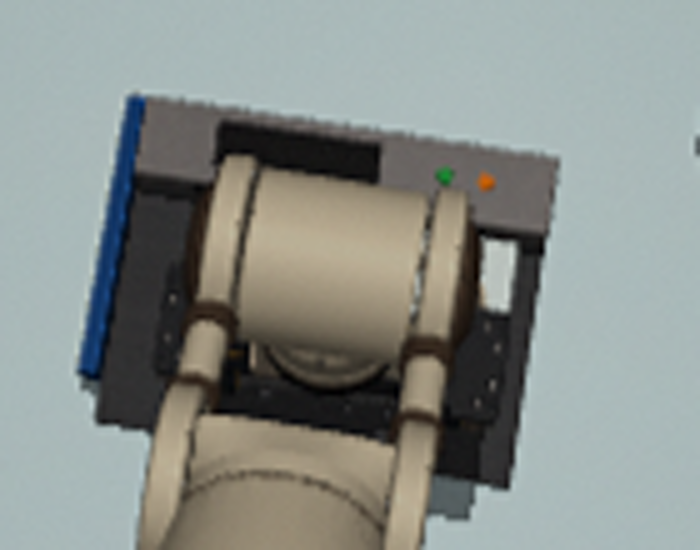

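The rack is being pushed at 2 N with the gripper hiding most of it. Its right end, at about (498,275) in the crop, is close to the reader's shadow line. I'll keep pushing until the force rises.

```bash
python3 -m crank '[[[0.006,0,0,0,0,0,-1],[0.01,0,0,0,0,0,-1],[0.014,0,0,0,0,0,-1],[0.016,0,0,0,0,0,-1],[0.016,0,0,0,0,0,-1]]]'; python3 -m crank '[[[0.002,0,0,0,0,0,-1],[0.004,0,0,0,0,0,-1],[0.004,0,0,0,0,0,-1]]]';python3 -m crank '[[[0.002,0,0,0,0,0,-1],[0.004,0,0,0,0,0,-1],[0.004,0,0,0,0,0,-1]]]'
```

```text
time_s: 3.8
tool_pos: [0.5632, 0.0722, 0.0245]
ee_rot: [0.0, 0.999, -0.038, 0.0]
force: [-2.1, -1.3, 0.3]
grip_width: 0.0918
grasp_force: 0.6
time_s: 4.05
tool_pos: [0.5651, 0.0721, 0.0245]
ee_rot: [0.0, 0.999, -0.037, 0.0]
force: [-0.3, -0.4, -1.2]
grip_width: 0.0917
grasp_force: 0.7
time_s: 4.3
tool_pos: [0.5669, 0.0721, 0.0246]
ee_rot: [-0.0, 0.999, -0.038, -0.0]
force: [-2.5, 0.6, -0.5]
grip_width: 0.092
grasp_force: 1.3
```

```bash
python3 -m crank '[[[0.002,0,0,0,0,0,-1],[0.004,0,0,0,0,0,-1],[0.004,0,0,0,0,0,-1]]]'; python3 -m crank '[[[0.002,0,0,0,0,0,-1],[0.004,0,0,0,0,0,-1],[0.004,0,0,0,0,0,-1]]]'
```

```text
time_s: 4.55
tool_pos: [0.567, 0.0722, 0.0245]
ee_rot: [-0.0, 0.999, -0.038, -0.002]
force: [-9.6, 1.9, 7.0]
grip_width: 0.0917
grasp_force: 4.8
time_s: 4.8
tool_pos: [0.5672, 0.0723, 0.0245]
ee_rot: [-0.0, 0.999, -0.038, -0.005]
force: [-16.8, 1.0, 13.3]
grip_width: 0.0923
grasp_force: 8.1
```

```bash
python3 -m crank '[[[-0.06,0,0,0,0,0,-1],[-0.06,0,-0.22,0,0,0,-1],[-0.06,0,-0.22,0,0,0,0.4],[-0.06,0.05,-0.22,0,0,-0.2,0.4],[0.088,0.276,-0.22,0,0,-1,0.4],[0.088,0.276,-0.22,0,0,-1,0.4],[0.088,0.276,-0.22,0,0,-1,0.4],[0.088,0.276,-0.22,0,0,-1,0.4],[0.088,0.276,-0.22,0,0,-1,0.4],[0.088,0.276,-0.22,0,0,-1,0.4],[0.088,0.276,-0.22,0,0,-1,0.4],[0.088,0.276,-0.22,0,0,-1,0.4],[0.088,0.276,-0.22,0,0,-1,0.4],[0.088,0.276,-0.22,0,0,-1,0.4],[0.088,0.276,-0.22,0,0,-1,0.4],[0.088,0.276,-0.22,0,0,-1,0.4],[0.088,0.276,-0.22,0,0,-1,0.4]]]'; python3 - <<'E'
from h import *
np.set_printoptions(precision=4,suppress=True)
s,R=state();print(R,s["joints"],s["force"])
o=np.array([.5857,.0832]);y=-.075;D=np.array([[np.cos(y),-np.sin(y)],[np.sin(y),np.cos(y)]])
print("tcp dock",(s["tool_pos"][:2]-o)@D)
c=optics.capture("top");f=c["frame"][150:260,205:345,::-1]
cv2.imwrite("pics/t3.png",cv2.resize(f,None,fx=5,fy=5,interpolation=cv2.INTER_CUBIC))
E
```

```text
time_s: 6.22
tool_pos: [0.6055, -0.0696, 0.1353]
ee_rot: [0.001, 0.732, 0.681, 0.001]
force: [-0.4, 0.9, 0.6]
grip_width: 0.0276
grasp_force: 0.0
[[ 0.0731  0.9973  0.0026]
 [ 0.9973 -0.0731 -0.0009]
 [-0.0007  0.0026 -1.    ]] [-0.3124  0.3124  1.5764 -0.0001  1.25   -0.2393] [-0.3792  0.8871  0.575 ]
tcp dock [ 0.0312 -0.1509]
```

View pics/t3.png

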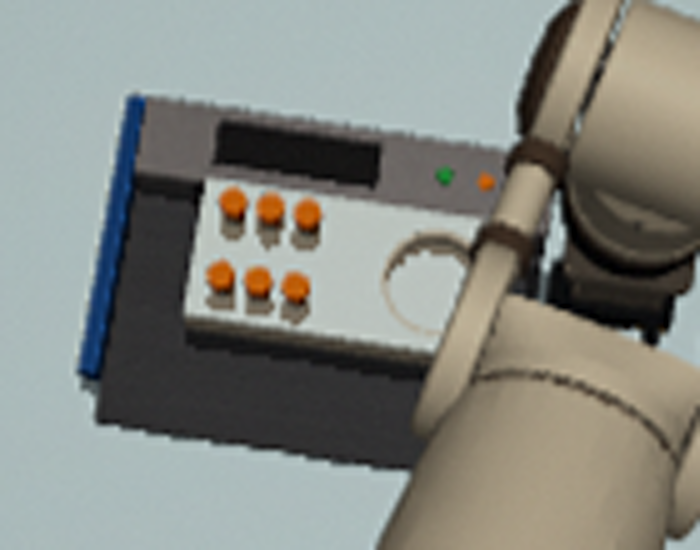

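The rack is now square against the reader, and its left end at about (205,180) still has to move to the fence at (125,200). Next I'll lower the gripper and push along +y.

```bash
python3 -m crank '[[[0,0,0.15,0,0,0,0.4],[0,0,0.22,0,0,0,0.4],[0,0,0.22,0,0,0,0.4],[0,0,0.22,0,0,0,0.4],[0.02,0,0.22,0,0,0,0.4],[0.04,0,0.22,0,0,0,0.4],[0.055,0,0.22,0,0,0,0.4],[0.07,0,0.22,0,0,0,0.4],[0.08,0,0.22,0,0,0,0.4],[0.09,0,0.22,0,0,0,0.4],[0.1,0,0.22,0,0,0,0.4],[0.11,0,0.22,0,0,0,0.4],[0.12,0,0.22,0,0,0,0.4],[0.13,0,0.22,0,0,0,0.4],[0.14,0,0.22,0,0,0,0.4],[0.145,0,0.22,0,0,0,0.4],[0.145,0,0.22,0,0,0,0.4]]]';  python3 -m crank '[[[0.002,0,0,0,0,0,0.4],[0.004,0,0,0,0,0,0.4],[0.004,0,0,0,0,0,0.4]]]';python3 -m crank '[[[0.002,0,0,0,0,0,0.4],[0.004,0,0,0,0,0,0.4],[0.004,0,0,0,0,0,0.4]]]'
```

```text
time_s: 7.68
tool_pos: [0.6096, 0.0042, 0.0243]
ee_rot: [-0.001, 0.733, 0.68, 0.0]
force: [1.2, -1.0, 1.0]
grip_width: 0.0273
grasp_force: 0.2
time_s: 7.93
tool_pos: [0.6096, 0.0053, 0.0242]
ee_rot: [-0.0, 0.733, 0.68, -0.0]
force: [-0.9, -1.9, 0.7]
grip_width: 0.0275
grasp_force: 1.0
time_s: 8.18
tool_pos: [0.6097, 0.0074, 0.0242]
ee_rot: [-0.001, 0.733, 0.68, -0.0]
force: [-0.6, -1.5, -1.8]
grip_width: 0.0278
grasp_force: 0.8
```

```bash
python3 -m crank '[[[0.002,0,0,0,0,0,0.4],[0.004,0,0,0,0,0,0.4],[0.004,0,0,0,0,0,0.4]]]'; python3 -m crank '[[[0.002,0,0,0,0,0,0.4],[0.004,0,0,0,0,0,0.4],[0.004,0,0,0,0,0,0.4]]]'
```

```text
time_s: 8.43
tool_pos: [0.6096, 0.0076, 0.0242]
ee_rot: [0.0, 0.733, 0.68, -0.002]
force: [-2.2, -7.4, -0.7]
grip_width: 0.0275
grasp_force: 4.0
time_s: 8.68
tool_pos: [0.6095, 0.0077, 0.0242]
ee_rot: [0.001, 0.733, 0.68, -0.003]
force: [-3.9, -14.4, -0.9]
grip_width: 0.0277
grasp_force: 7.2
```

```bash
python3 -m crank '[[[-0.06,0,0,0,0,0,0.4],[-0.06,0,-0.22,0,0,0,0.4],[-0.06,0,-0.22,0,0,0,0.4],[-0.06,0,-0.22,0,0,0.1,-1],[0.204,-0.19,-0.22,0,0,1,-1],[0.204,-0.19,-0.22,0,0,1,-1],[0.204,-0.19,-0.22,0,0,1,-1],[0.204,-0.19,-0.22,0,0,1,-1],[0.204,-0.19,-0.22,0,0,1,-1],[0.204,-0.19,-0.22,0,0,1,-1],[0.204,-0.19,-0.22,0,0,1,-1],[0.204,-0.19,-0.22,0,0,1,-1],[0.204,-0.19,-0.22,0,0,1,-1],[0.204,-0.19,-0.22,0,0,1,-1],[0.204,-0.19,-0.22,0,0,1,-1],[0.204,-0.19,-0.22,0,0,1,-1],[0.204,-0.19,-0.22,0,0,1,-1],[0.204,-0.19,-0.22,0,0,1,-1]]]'; python3 - <<'E'
from h import *
np.set_printoptions(precision=4,suppress=True)
s,R=state();print(R,s["joints"],s["force"])
o=np.array([.5857,.0832]);y=-.075;D=np.array([[np.cos(y),-np.sin(y)],[np.sin(y),np.cos(y)]])
print("tcp dock",(s["tool_pos"][:2]-o)@D)
E
```

```text
time_s: 10.18
tool_pos: [0.5232, 0.1204, 0.1346]
ee_rot: [-0.0, 0.999, -0.036, -0.0]
force: [0.7, 0.1, 0.0]
grip_width: 0.0918
grasp_force: 0.0
[[ 0.9974 -0.0724 -0.0002]
 [-0.0724 -0.9974  0.0008]
 [-0.0002 -0.0007 -1.    ]] [0.0005 0.1363 1.7859 0.0008 1.2196 1.6434] [0.7003 0.0863 0.0173]
tcp dock [-0.0651  0.0324]
```

```bash
python3 -m crank '[[[0,0,0.15,0,0,0,-1],[0,0,0.22,0,0,0,-1],[0,0,0.22,0,0,0,-1],[0,0,0.22,0,0,0,-1],[0.04,0,0.22,0,0,0,-1],[0.06,0,0.22,0,0,0,-1],[0.07,0,0.22,0,0,0,-1],[0.08,0,0.22,0,0,0,-1],[0.086,0,0.22,0,0,0,-1],[0.09,0,0.22,0,0,0,-1],[0.09,0,0.22,0,0,0,-1]]]';  python3 -m crank '[[[0.002,0,0,0,0,0,-1],[0.004,0,0,0,0,0,-1],[0.004,0,0,0,0,0,-1]]]';python3 -m crank '[[[0.002,0,0,0,0,0,-1],[0.004,0,0,0,0,0,-1],[0.004,0,0,0,0,0,-1]]]'
```

```text
time_s: 11.1
tool_pos: [0.5679, 0.1166, 0.0248]
ee_rot: [-0.0, 0.999, -0.037, -0.0]
force: [-0.8, 0.7, 0.0]
grip_width: 0.0918
grasp_force: 0.4
time_s: 11.35
tool_pos: [0.5696, 0.1165, 0.0244]
ee_rot: [0.0, 0.999, -0.037, -0.001]
force: [-4.0, -0.1, 1.7]
grip_width: 0.092
grasp_force: 1.8
time_s: 11.6
tool_pos: [0.5705, 0.1166, 0.0243]
ee_rot: [-0.0, 0.999, -0.038, -0.002]
force: [-9.0, 1.2, 7.3]
grip_width: 0.092
grasp_force: 4.4
```

```bash
python3 -m crank '[[[-0.06,0,0,0,0,0,-1],[-0.06,0,-0.1,0,0,0,-1],[-0.06,0,-0.2,0,0,0,-1],[-0.06,0.05,-0.35,0,0,-0.2,-1],[0.066,0.695,-0.35,0,0,-1,-1],[0.066,0.695,-0.35,0,0,-1,-1],[0.066,0.695,-0.35,0,0,-1,-1],[0.066,0.695,-0.35,0,0,-1,-1],[0.066,0.695,-0.35,0,0,-1,-1],[0.066,0.695,-0.35,0,0,-1,-1],[0.066,0.695,-0.35,0,0,-1,-1],[0.066,0.695,-0.35,0,0,-1,-1],[0.066,0.695,-0.35,0,0,-1,-1],[0.066,0.695,-0.35,0,0,-1,-1],[0.066,0.695,-0.35,0,0,-1,-1],[0.066,0.695,-0.35,0,0,-1,-1],[0.066,0.695,-0.35,0,0,-1,-1],[0.066,0.695,-0.35,0,0,-1,-1],[0.066,0.695,-0.35,0,0,-1,-1]]]'; python3 - <<'E'
from h import *
np.set_printoptions(precision=4,suppress=True)
s,R=state();print(R,s["joints"],s["force"]);p=s["tool_pos"]
for j in([.5802,-.2324,.054],[.4504,-.2976,.054]): print(rel(j,R,p))
for n in("top","side"):
    c=optics.capture(n)
    if n=="top":
        f=c["frame"][150:260,205:345,::-1];cv2.imwrite("pics/t4.png",cv2.resize(f,None,fx=5,fy=5,interpolation=cv2.INTER_CUBIC))
    else: cv2.imwrite("pics/s4.png",cv2.resize(c["frame"][60:280,180:440,::-1],None,fx=2.6,fy=2.6))
E
```

```text
time_s: 13.18
tool_pos: [0.5795, -0.2329, 0.1997]
ee_rot: [0.0, 0.734, 0.679, 0.0]
force: [-0.3, -0.0, 0.6]
grip_width: 0.0917
grasp_force: 0.0
[[ 0.0776  0.997   0.0008]
 [ 0.997  -0.0776 -0.0005]
 [-0.0004  0.0008 -1.    ]] [-0.5753  0.2946  1.4671  0.      1.379  -0.4976] [-0.292  -0.0028  0.6155]
[0.0012 0.0012 0.2914]
[-0.149  -0.2475  0.2912]
```

View pics/t4.png

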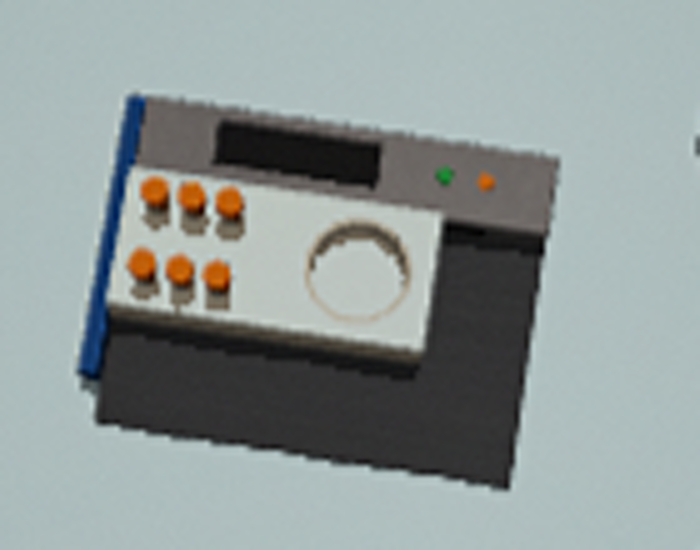

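View pics/s4.png

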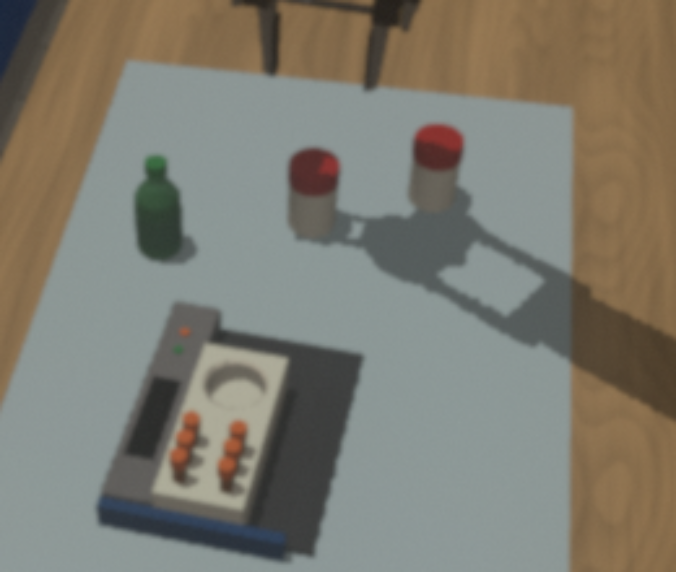

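Both views show the rack flush on the reader and the fence, with the open gripper above the nearer jar. The pocket mouth is at about (359,271) in the top crop. I'll take a force baseline, then grip and lift this jar.

```bash
cat > w.py <<'E'
from h import *
F=[];T=[]
for i in range(10):
    optics.capture("top");s=sensors.read_state();F.append(s["force"]);T.append(s["joint_efforts"])
F=np.array(F);print("F",F.mean(0).round(2),"sd",F.std(0).round(2),"T",np.mean(T,0).round(3),s["tool_pos"].round(4),s["grip_width"])
E
python3 - <<'E'
from h import *
c=optics.capture("top");p=cast(c,[276.4,203.8],.051)[0];o=np.array([.5857,.0832]);y=-.075;D=np.array([[np.cos(y),-np.sin(y)],[np.sin(y),np.cos(y)]])
print("pocket cam",p,(p[:2]-o)@D,"contact",o+D@[.034,-.018])
E
python3 w.py
python3 -m crank '[[[0,0,0.08,0,0,0,-1],[0,0,0.16,0,0,0,-1],[0,0,0.24,0,0,0,-1],[0,0,0.29,0,0,0,-1],[0,0,0.29,0,0,0,-1],[0,0,0.29,0,0,0,1],[0,0,0.29,0,0,0,1],[0,0,0.29,0,0,0,1],[0,0,0.29,0,0,0,1],[0,0,0.29,0,0,0,1],[0,0,0.29,0,0,0,1],[0,0,0.29,0,0,0,1]]]' 20
```

```text
pocket cam [0.61720806 0.06253627 0.051     ] [ 0.03296781 -0.01824475] contact [0.61825569 0.06270299]
F [-0.12  0.02  0.21] sd [0.56 0.51 0.65] T [ 4.0000e-03 -4.3787e+01 -3.2160e+01  5.9000e-02  4.8000e-02  6.0000e-03] [ 0.5792 -0.2328  0.1996] 0.09241576522490995
time_s: 14.83
tool_pos: [0.5802, -0.2333, 0.0561]
ee_rot: [0.001, 0.733, 0.68, 0.0]
force: [1.1, -0.4, 5.5]
grip_width: 0.055
grasp_force: 20.0
```

```bash
python3 -m crank '[[[0,0,-0.04,0,0,0,1],[0,0,-0.1,0,0,0,1],[0,0,-0.18,0,0,0,1],[0,0,-0.24,0,0,0,1],[0,0,-0.28,0,0,0,1],[0,0,-0.28,0,0,0,1],[0,0,-0.28,0,0,0,1],[0,0,-0.28,0,0,0,1]]]'; python3 w.py
```

```text
time_s: 15.5
tool_pos: [0.5779, -0.232, 0.1919]
ee_rot: [-0.002, 0.733, 0.68, -0.001]
force: [-0.5, -0.4, -2.8]
grip_width: 0.0556
grasp_force: 20.0
F [ 0.28  0.08 -2.47] sd [0.36 0.31 0.33] T [ 6.0000e-03 -4.5371e+01 -3.3232e+01  5.3000e-02  5.4000e-02 -0.0000e+00] [ 0.5791 -0.2328  0.1944] 0.05512793040605827
```

The wrist force shifted by about 2.7 N, so this jar is the heavy one. I'll carry it above the pocket.

```bash
python3 -m crank '[[[0.04,0.002,0,0,0,0,1],[0.1,0.005,0,0,0,0,1],[0.17,0.01,0,0,0,0,1],[0.24,0.015,0,0,0,0,1],[0.31,0.018,0,0,0,0,1],[0.38,0.022,0,0,0,0,1],[0.45,0.026,0,0,0,0,1],[0.52,0.029,0,0,0,0,1],[0.57,0.031,0,0,0,0,1],[0.595,0.031,0,0,0,0,1],[0.595,0.031,0,0,0,0,1],[0.595,0.031,0,0,0,0,1],[0.595,0.031,0,0,0,0,1],[0.595,0.031,0,0,0,0,1]]]'; python3 - <<'E'
from h import *
np.set_printoptions(precision=4,suppress=True)
s,R=state();p=s["tool_pos"];print(R[:,0],R[:,2],p,rel([.6177,.0627,p[2]],R,p),s["grip_width"])
c=optics.capture("side");q=proj(c,[[p[0],p[1],p[2]+.031]])[0];print(q)
x,y=(q-[60,40]).astype(int);cv2.imwrite("pics/s5.png",cv2.resize(c["frame"][max(y,0):y+110,x:x+130,::-1],None,fx=5,fy=5,interpolation=cv2.INTER_CUBIC));print(x,y)
H=hsv(c).astype(int);h,sa,v=H[...,0],H[...,1],H[...,2]
for k in blobs(((h<6)|(h>174))&(sa>130)&(v>50),20): print(cv2.boundingRect(k))
w=((sa<70)&(v>110));print()
E
```

```text
time_s: 17.17
tool_pos: [0.6169, 0.061, 0.1946]
ee_rot: [0.0, 0.734, 0.679, -0.0]
force: [0.1, 0.8, -2.9]
grip_width: 0.0551
grasp_force: 20.0
[ 0.0768  0.997  -0.0005] [-0.     -0.0005 -1.    ] [0.6169 0.061  0.1946] [ 0.0034  0.0013 -0.    ] 0.05511463512020501
[271.4136 155.1782]
211 115
(261, 149, 21, 21)
(340, 109, 17, 12)
```

View pics/s5.png

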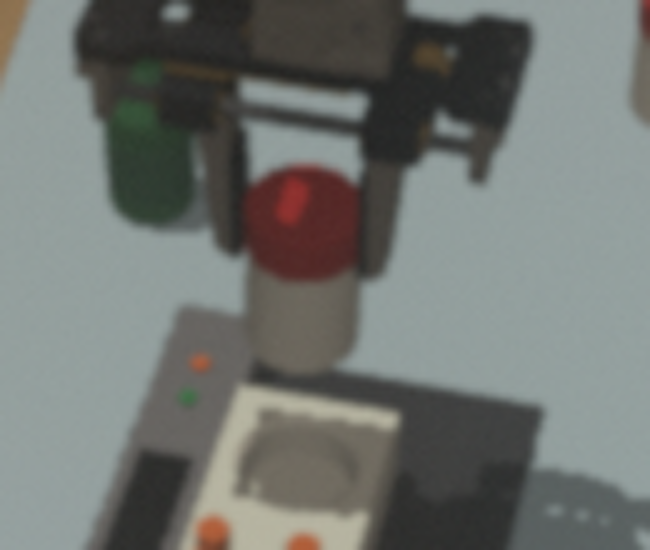

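The jar hangs upright between the fingers, with the lid at about (303,222) and the base at about (300,360), above the pocket at (305,465). I'll lower it.

```bash
python3 -m crank '[[[0.0034,0.0013,0.06,0,0,0,1],[0.0034,0.0013,0.12,0,0,0,1],[0.0034,0.0013,0.155,0,0,0,1],[0.0034,0.0013,0.155,0,0,0,1],[0.0034,0.0013,0.155,0,0,0,1]]]'; python3 -m crank '[[[0,0,0.01,0,0,0,1],[0,0,0.02,0,0,0,1],[0,0,0.03,0,0,0,1],[0,0,0.03,0,0,0,1]]]'
```

```text
time_s: 17.63
tool_pos: [0.6169, 0.0636, 0.1164]
ee_rot: [-0.001, 0.733, 0.68, -0.001]
force: [0.2, -0.0, -2.4]
grip_width: 0.0552
grasp_force: 20.0
time_s: 17.97
tool_pos: [0.6174, 0.0644, 0.1017]
ee_rot: [-0.0, 0.733, 0.68, -0.0]
force: [-0.7, 0.5, -2.8]
grip_width: 0.055
grasp_force: 20.0
```

```bash
python3 w.py; python3 -m crank '[[[0,0,0.01,0,0,0,1],[0,0,0.02,0,0,0,1],[0,0,0.02,0,0,0,1]]]'; python3 -m crank '[[[0,0,0.008,0,0,0,1],[0,0,0.014,0,0,0,1],[0,0,0.014,0,0,0,1]]]'
```

```text
F [-0.01  0.16 -2.14] sd [0.37 0.54 0.4 ] T [-2.0000e-02 -4.6093e+01 -3.0999e+01  6.3000e-02  1.1000e-02 -0.0000e+00] [0.6177 0.0644 0.1022] 0.054696766847178106
time_s: 18.72
tool_pos: [0.6165, 0.0645, 0.0904]
ee_rot: [-0.001, 0.733, 0.68, -0.001]
force: [-0.2, -0.8, -1.9]
grip_width: 0.0551
grasp_force: 20.0
time_s: 18.97
tool_pos: [0.617, 0.0644, 0.0841]
ee_rot: [-0.001, 0.733, 0.68, -0.001]
force: [1.1, -0.2, -1.5]
grip_width: 0.0552
grasp_force: 20.0
```

```bash
python3 -m crank '[[[0,0,0.002,0,0,0,1],[0,0,0.004,0,0,0,1],[0,0,0.004,0,0,0,1]]]'; python3 -m crank '[[[0,0,0.002,0,0,0,1],[0,0,0.002,0,0,0,1]]]'; python3 -m crank '[[[0,0,0.002,0,0,0,1],[0,0,0.002,0,0,0,1]]]'
```

```text
time_s: 19.22
tool_pos: [0.6176, 0.0644, 0.083]
ee_rot: [-0.0, 0.733, 0.68, 0.0]
force: [0.7, -0.5, -1.6]
grip_width: 0.0552
grasp_force: 20.0
time_s: 19.38
tool_pos: [0.6177, 0.0644, 0.0821]
ee_rot: [0.0, 0.733, 0.68, 0.0]
force: [0.9, -0.5, -2.0]
grip_width: 0.0552
grasp_force: 20.0
time_s: 19.55
tool_pos: [0.6179, 0.0644, 0.082]
ee_rot: [0.0, 0.733, 0.68, 0.0]
force: [-1.3, 0.3, 3.2]
grip_width: 0.055
grasp_force: 20.0
```

```bash
python3 -m crank '[[[0,0,0,0,0,0,-1],[0,0,0,0,0,0,-1],[0,0,0,0,0,0,-1],[0,0,0,0,0,0,-1],[0,0,-0.04,0,0,0,-1],[0,0,-0.1,0,0,0,-1],[0,0,-0.2,0,0,0,-1],[-0.1,0,-0.3,0,0,0,-1],[-0.3,0,-0.3,0,0,0,-1],[-0.6,0,-0.3,0,0,0,-1],[-0.6,0,-0.3,0,0,0,-1],[-0.6,0,-0.3,0,0,0,-1],[-0.6,0,-0.3,0,0,0,-1],[-0.6,0,-0.3,0,0,0,-1],[-0.6,0,-0.3,0,0,0,-1],[-0.6,0,-0.3,0,0,0,-1]]]'; python3 - <<'E'
from h import *
c=optics.capture("top");d=optics.capture("side")
f=cv2.resize(c["frame"][150:260,205:345,::-1],None,fx=3.6,fy=3.6,interpolation=cv2.INTER_CUBIC)
g=cv2.resize(d["frame"][85:285,170:380,::-1],None,fx=1.98,fy=1.98)
H=max(f.shape[0],g.shape[0])
g=cv2.resize(g,(800-f.shape[1],int(g.shape[0]*(800-f.shape[1])/g.shape[1])))
o=np.zeros((max(f.shape[0],g.shape[0]),800,3),np.uint8);o[:f.shape[0],:f.shape[1]]=f;o[:g.shape[0],f.shape[1]:]=g
cv2.imwrite("pics/c6.png",o)
for m in(c,d):
    A=hsv(m).astype(int);h,s,v=A[...,0],A[...,1],A[...,2]
    for k in blobs(((h<6)|(h>174))&(s>150)&(v>80),8):
        p,r=cv2.minEnclosingCircle(k);print(p,r,cast(m,p,.085)[0],cast(m,p,.111)[0])
    
E
```

```text
time_s: 20.88
tool_pos: [0.5943, -0.2403, 0.2313]
ee_rot: [0.001, 0.735, 0.678, -0.001]
force: [-0.0, 0.1, -0.4]
grip_width: 0.092
grasp_force: 0.0
(276.5, 199.5) 9.617792129516602 [0.62261205 0.06308287 0.085     ] [0.6167566  0.06298599 0.111     ]
(270.34210205078125, 191.5) 9.97632122039795 [0.62204234 0.04181076 0.085     ] [0.61816187 0.06597575 0.111     ]
(348.5, 114.0) 7.762187480926514 [ 0.45097313 -0.29557158  0.085     ] [ 0.45166026 -0.26239839  0.111     ]
```

View pics/c6.png

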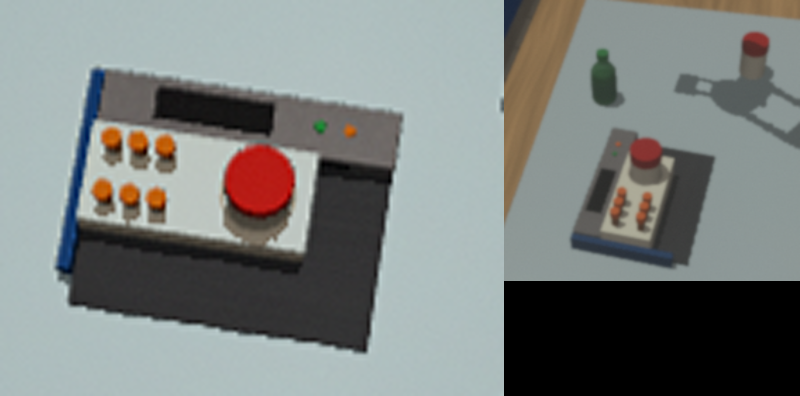

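The heavy jar stands in the pocket (lid at 260,180) with the rack still flush on both stops, and the caps match the earlier picture. The other jar stands untouched.

```bash
python3 -c "
from station import job
print(job.close_job())"
```

```text
the job is handed in; nothing more can be done
None
```

The job is handed in at about 21 s: the rack is flush against both stops and the heavy jar, identified by lifting that one jar (about 2.5 N on the wrist), is seated in the pocket; the other jar, bottle, gauze box and tray were not touched.

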